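Wedge the rocking gauge stand level

ROBOT

A 7-joint arm with a two-finger parallel gripper is mounted at the origin on the work surface. World frame = base frame: x ahead of the robot, y to its left, z up, the work surface at z = 0. Lengths are in m, angles in rad, forces in N, time in s.
With the tool pointing down it reaches from about 0.4 to 0.85 m from the base axis. Payload 4.5 kg.
Tool frame: the origin (TCP) lies midway between the tips of the shut fingers; the grasp point (between the pads) lies 19 mm behind it; z points along the fingers, x is the direction in which the jaws open and shut, and the axes are right-handed (so a half turn about z gives the same grasp; the last joint's range is limited). The gripper opens to 88 mm and grips with 3 to 60 N. Pads are 18 mm wide; open, the fingers measure 123 mm over their backs; the gripper's body (75 mm by 187 mm) begins 45 mm behind the grasp point.
Start: joints at [1.299, 0.689, -0.195, 1.565, 0.157, 0.902, -0.215], TCP at [0.188, -0.596, 0.239] pointing down, gripper open.
Joint ranges: [-3.01, 3.01], [-0.46, 2.08], [-1.47, 1.51], [0.13, 2.56], [-1, 4.14], [0.04, 2.09], [-2.66, 2.66]. Speed limits (rad/s): [2.57, 2.57, 3.14, 3.14, 3.14, 3.14, 3.14].

INTERFACE

Orientations are given as a unit quaternion [x, y, z, w].
In Python, from plant import r gives the robot as it stands. The module is installed in compiled form; this text tells all that it offers.
- The arm moves only by the tool play_rows, never from a script. Its argument "increments" is a list of rows, each a list of 7 numbers: the opening, from 0 (shut) to 1 (fully open), then the shift along the tool's x, y, z in mm, then the turn, a rotation vector about the tool's x, y, z in rad. In form: [[hand, dx, dy, dz, wx, wy, wz], ...]. A call has exactly 8 rows; each row shifts and turns the pose as measured when the row begins, along the tool's axes as they then stand; what a row does not reach is not made up. A row lasts 1/8 s, in which the tool goes at most 62.5 mm and 10.7 degrees, less where a joint would pass 70% of its speed; a pose out of reach is approached as far as the arm can. A call is refused whole if a number of a shift passes 62.5 or a number of a turn 0.188, either way. A call with a gripper value outside its range is refused whole. The fingers move at their own pace and stop on an object; "grip_force" is the grip in N (left out, the last holds). Time passes only in rows, so rows that do not move let the fingers close, or fill a call up. It gives the time, the measured TCP pose, the force and the opening at its end, in the units of the state.
- r.get_state(): the state, without advancing time (a new reading comes with each control period).
- r.snapshot(name): name is "side" or "top" or "wrist"; returns the picture (400x640x3 uint8, red, green, blue); there is no depth.
- r.get_calibration(name): a dict with "fx", "fy", "cx", "cy" (pixels), "R" (3x3) and "t" (3): a world point X has camera coordinates R X + t. Camera axes: x right, y down, z forward; pixel columns grow to the right and rows downward; lengths in m; the calibration is good to about 2 mm. The wrist camera is an equidistant fisheye: a pixel r from the principal point sees the ray r / f radians off the axis. A picture is of the moment at which its call begins: read the wrist's pose just before it. get_calibration takes no time and is no camera call; for the wrist camera it gives the pose at the moment of the call.
- r.finish_job(): hands the job in, once; it reports no verdict.
The state is a dict: "clock": time; "q": joint angles; "qd": joint speeds; "joint_torque": joint torques, N m; "tool_pos": TCP position; "eef_rot": TCP orientation; "contact_force": force on the tool from outside, world axes, zero at the start; "moment": the same for the moment, N m; "opening": opening from 0.0 (shut) to 1.0 (fully open).
Only numpy, scipy, OpenCV 4.12 (cv2) and the standard library are available. Lean on these libraries where they do the work, as an engineer would, in place of code of your own. Each camera call takes 0.05 s, during which the arm holds its last target.

TASK

The gauge stand on the bench rocks because one steel foot is short. With the fingertips, push the wooden wedge along the table, thin end first, under that short foot until its thick flat part carries the foot and the stand is level and no longer rocks, then back away. Only push the wedge: do not lift it or the stand, do not shove the stand along, and leave the other things where they are.

Things in the scene. Friction and masses are not known exactly. Their poses are not given: they have to be found in the camera images.
- stand: Loose gauge stand, 1.5 kg: aluminium plate 200 (x) x 180 (y) mm, top 42 mm up, on four domed feet at x +-80, y +-70 mm; a post near the middle carries a round dial, top at 201 mm. The steel foot at (+80, +70) is 8 mm shorter than the three rubber ones, so the stand leans 4 degrees onto it. Origin: its middle, level with the long feet's undersides; z square to the plate. The wedge goes in towards -y.
- short_foot (a point): Lowest point of the short steel foot, a ball-ended stud (ball 20 mm across) at one corner of the stand; it rests on the table at the start and is 8 mm above the table when the stand is level.
- wedge: Dark wooden wedge, 124 (x) x 44 (y) mm, 40-85 g, flat on the table, thin end (+x) pointing roughly at the short foot. Origin: centre of its underside. 1.5 mm thick at x = +62, it ramps to 8 mm at x = 0, is flat 8 mm from 0 to -28, then a heel 26 mm high runs to its upright back face at x = -62. With the short foot on the 8 mm flat the stand is level; the foot's ball meets the heel at x = -18.
- carburetor: Bystander: small silver carburetor, about 100 x 65 x 82 mm, standing on its round float bowl. Origin: centre of its underside; leave it alone.
- filter_base: Bystander: matte black round air filter base, 100 mm across, 34 mm high. Origin: centre of its underside; leave it alone.
- jet_jar: Bystander: small glass jar with a steel lid, 44 mm across, 50 mm high. Origin: centre of its underside; leave it alone.
- screwdriver: Bystander: screwdriver lying flat, about 200 mm long; origin near its middle; leave it alone.
- bit_holder: Bystander: upright chrome bit holder, 26 mm across, 76 mm high. Origin: centre of its underside; leave it alone.
- jet_wrench: Bystander: small steel T-handle jet wrench lying flat, about 75 x 110 mm; origin where the bars meet, level with the table; leave it alone.
- lock_ring: Bystander: steel lock ring lying flat, 52 mm across, 12 mm high. Origin: centre of its underside; leave it alone.

How it is judged:
At the end, for the whole second after the job is handed in: The wedge lies flat on the table under the short foot (foot within 22 mm of the wedge's centre line and on its flat part or at the very top of the ramp, no more than 12 mm down it) and carries it (over 0.4 N); the stand is level within 0.014 rad (0.8 degrees); both are at rest (x of short_foot in the frame of wedge between -0.026 and 0.012 m and y of short_foot in the frame of wedge between -0.022 and 0.022 m and angle between stand's own z axis and vertical below 0.014 rad and contact force between wedge and stand above 0.4 N and angle between wedge's own z axis and vertical below 0.03 rad and height (world z) of wedge below 0.004 m and linear speed of each of stand, wedge below 0.01 m/s); the robot touches nothing.
It fails at once if the wedge is lifted off the table or tipped up (height (world z) of wedge above 0.012 m or angle between wedge's own z axis and vertical above 0.25 rad).
It fails at once if the stand is lifted or tipped over (height (world z) of stand above 0.02 m or angle between stand's own z axis and vertical above 0.2 rad).
It fails at once if the stand is shoved more than 25 mm (distance of stand from where it was at the start of the episode above 0.025 m).
It fails at once if a bystander is moved more than 30 mm (distance of any of carburetor, filter_base, jet_jar, screwdriver, bit_holder, jet_wrench, lock_ring from where it was at the start of the episode above 0.03 m).
It also fails if it takes over 48 s, if anything falls off the work surface, if the arm or the gripper's body presses on something with over 40 N, if the wrist force passes 120 N, or if a joint passes its speed limit or range.

## Working session

There is one attempt and no reset: what is moved stays moved. The work goes in short steps, Python scripts to look and compute and a tool call to move; the robot and the scene stay as the last step left them, time stands still between calls to the robot, and variables do not carry over. Pictures are saved under pics/ and viewed, and the job is handed in when it is done.

Besides the shell and the picture viewer there is one more tool, called after "Call:" as name(argument=value, ...), one argument or row to a line, values as JSON. play_rows: Moves the arm, as the interface text tells. Its arguments: {"type":"object","properties":{"increments":{"type":"array"},"grip_force":{"type":"number"}},"required":["increments"]}

```bash
mkdir -p pics
python3 - <<'E'
from plant import r
import cv2
for n in("top","side","wrist"):
    c=r.get_calibration(n); print(n,c)
    im=r.snapshot(n); cv2.imwrite(f"pics/{n}0.png",im[:,:,::-1])
print(r.get_state())
E
```

```text
top {'fx': 451.38671917218556, 'fy': 451.38671917218556, 'cx': 325.19149134367103, 'cy': 198.45118870981096, 'R': array([[-1.20938813e-02, -9.99923151e-01, -2.72597645e-03],
       [-9.78439505e-01,  1.23960746e-02, -2.06161278e-01],
       [ 2.06179226e-01,  1.73913032e-04, -9.78514229e-01]]), 't': array([0.03021234, 0.5682369 , 1.14317265])}
side {'fx': 487.7571126643581, 'fy': 487.7571126643581, 'cx': 320.4902516544113, 'cy': 198.41191622346435, 'R': array([[-0.91303579, -0.40733284, -0.02110939],
       [-0.2666029 ,  0.63515735, -0.72491243],
       [ 0.30868842, -0.65624317, -0.68851751]]), 't': array([0.53833356, 0.16664993, 1.09452156])}
wrist {'fx': 309.70691628693146, 'fy': 309.70691628693146, 'cx': 319.68739532006197, 'cy': 197.18879253574352, 'R': array([[ 0.3024454 , -0.95316358, -0.00244233],
       [-0.92088072, -0.29286115,  0.25731509],
       [-0.24597863, -0.07557467, -0.96632447]]), 't': array([-0.62367461, -0.03611877,  0.38905681])}
{'clock': 0.15, 'q': array([ 1.29880775,  0.68980821, -0.19457164,  1.5660833 ,  0.15725753,
        0.90253361, -0.21511112]), 'qd': array([-0.00135638, -0.00296087, -0.00036131, -0.00305318,  0.00113872,
       -0.00022903, -0.00028316]), 'joint_torque': array([-1.86787678e-03, -5.27862167e+01, -1.26884993e+00, -1.53586274e+01,
       -5.25745272e-02,  3.88769433e-03,  1.18058983e-04]), 'tool_pos': array([ 0.18800338, -0.59554066,  0.23809067]), 'eef_rot': array([ 8.06567170e-01, -5.91142011e-01, -5.96802561e-04, -4.07709013e-04]), 'contact_force': array([-0.36427962, -0.53046576,  0.47112203]), 'moment': array([-0.00399537,  0.02755098, -0.06499418]), 'opening': 0.9984581709062689}
```

View pics/top0.png

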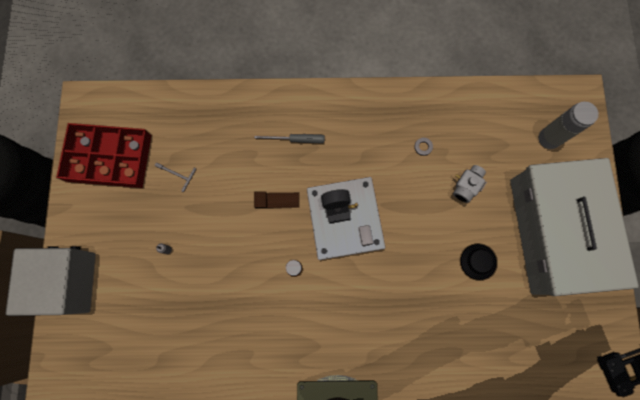

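View pics/side0.png

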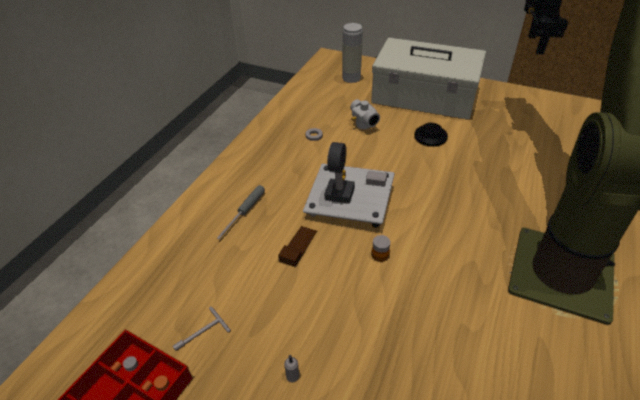

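View pics/wrist0.png

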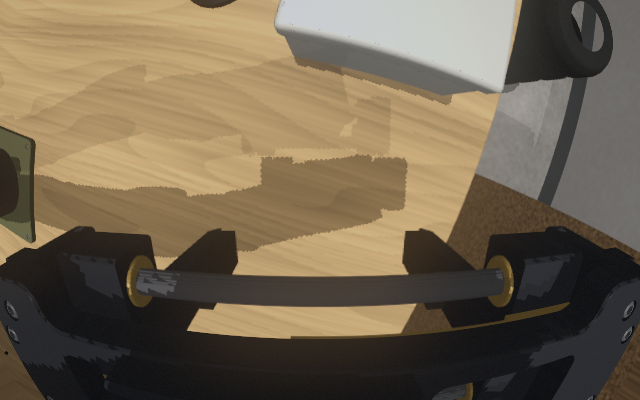

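The top view shows the wedge at about px (276,200), heel on the left, thin end pointing at the stand, whose plate spans about (307-384, 178-258). I'll enlarge that area.

Run:
```python
import cv2
a=cv2.imread("pics/top0.png")[165:275,240:400]; cv2.imwrite("pics/topc.png",cv2.resize(a,None,fx=5,fy=5,interpolation=cv2.INTER_CUBIC))
a=cv2.imread("pics/side0.png")[135:275,265:405]; cv2.imwrite("pics/sidec.png",cv2.resize(a,(560,560),interpolation=cv2.INTER_CUBIC))
```

```text
(no output)
```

View pics/topc.png

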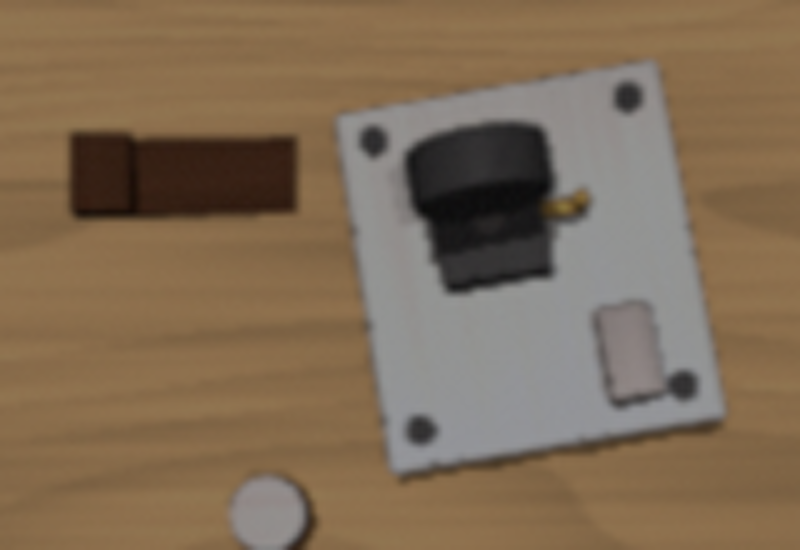

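View pics/sidec.png

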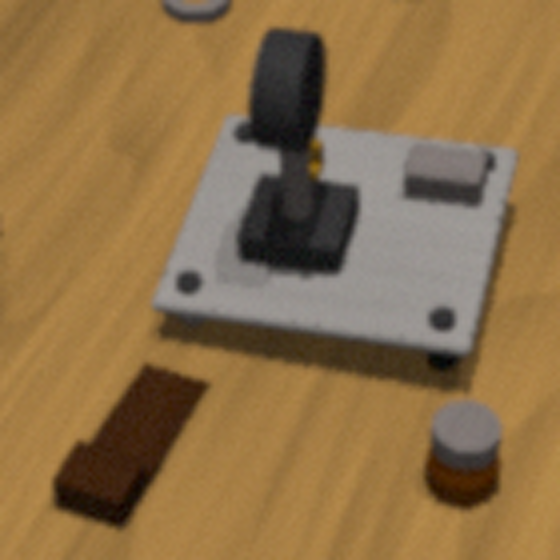

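```bash
cat > h.py <<'E'
import numpy as np, cv2
from plant import r
def px2w(name,u,v,z):
    c=r.get_calibration(name); d=np.array([(u-c['cx'])/c['fx'],(v-c['cy'])/c['fy'],1.])
    R=np.array(c['R']); o=-R.T@c['t']; d=R.T@d; return o+d*(z-o[2])/d[2]
E
python3 - <<'E'
from h import *
np.set_printoptions(precision=4,suppress=True)
def T(c,rw,z): return px2w("top",240+(c+.5)/5-.5,165+(rw+.5)/5-.5,z)
def S(c,rw,z): return px2w("side",265+(c+.5)/4-.5,135+(rw+.5)/4-.5,z)
for n,a in dict(TL=(372,140,.034),TR=(628,97,.042),BL=(421,430,.042),BR=(683,384,.050)).items(): print(n,T(*a))
for n,a in dict(TL=(189,282,.034),TR=(245,132,.042),BL=(442,319,.042)).items(): print('s',n,S(*a))
for a in [(71,132,.026),(132,134,.026),(132,213,.026),(72,215,.026),(297,137,.0015),(296,213,.0015)]: print('w',T(*a))
for a in [(76,442,.026),(57,482,.026),(122,503,.026),(143,462,.026),(150,366,.0015),(208,383,.0015)]: print('ws',S(*a))
print('jar',T(268,513,.05))
print(r.get_calibration("wrist"))
E
```

```text
TL [0.5906 0.0535 0.034 ]
TR [ 0.611  -0.0861  0.042 ]
BL [0.4316 0.0286 0.042 ]
BR [ 0.4533 -0.1096  0.05  ]
s TL [0.5899 0.0505 0.034 ]
s TR [ 0.612 -0.088  0.042]
s BL [0.4315 0.0275 0.042 ]
w [0.599  0.2192 0.026 ]
w [0.5974 0.1857 0.026 ]
w [0.5532 0.185  0.026 ]
w [0.5525 0.2177 0.026 ]
w [0.6001 0.0964 0.0015]
w [0.5568 0.0969 0.0015]
ws [0.5984 0.1899 0.026 ]
ws [0.5946 0.221  0.026 ]
ws [0.5536 0.2203 0.026 ]
ws [0.5558 0.1883 0.026 ]
ws [0.5959 0.098  0.0015]
ws [0.5567 0.097  0.0015]
jar [0.3888 0.1086 0.05  ]
{'fx': 309.70691628693146, 'fy': 309.70691628693146, 'cx': 319.68739532006197, 'cy': 197.18879253574352, 'R': array([[ 0.3024, -0.9532, -0.0022],
       [-0.9209, -0.2928,  0.2573],
       [-0.2459, -0.0758, -0.9663]]), 't': array([-0.6238, -0.0361,  0.389 ])}
```

```bash
cat >> h.py <<'E'
from scipy.spatial.transform import Rotation as Ro
np.set_printoptions(precision=4,suppress=True)
def plan(wps,n):
    """wps: target (x,y,z,yaw deg), n rows; prints tool-frame rows, straight line"""
    s=r.get_state(); R=Ro.from_quat(s['eef_rot']); p=s['tool_pos']
    x=R.as_matrix()[:,0]; yaw=np.degrees(np.arctan2(x[1],x[0]))
    print('now',s['clock'],p,'yaw',round(yaw,2),'zt',R.as_matrix()[:,2],'F',s['contact_force'],'op',s['opening'],'q',s['q'])
    for w in wps:
        tgt=np.array(w[:3]); ty=w[3]
        # desired rotation: x=(cos,sin,0), z down
        for i in range(n):
            Rd=Ro.from_euler('z',yaw+(ty-yaw)*(i+1)/n,degrees=True)*Ro.from_quat([1,0,0,0])
            d=R.inv().apply((tgt-p)/n)*1e3; rv=(R.inv()*Rd).as_rotvec(); R=Rd
            print(np.round(d,1),np.round(rv,3))
        p=tgt; yaw=ty
E
python3 - <<'E'
from h import *
plan([(.45,-.2,.28,-36),(.576,.26,.28,0)],8)
E
```

```text
now 0.15 [ 0.188  -0.5955  0.2381] yaw -72.48 zt [-0.0005  0.0014 -1.    ] F [-0.3643 -0.5305  0.4711] op 0.9984581709062689 q [ 1.2988  0.6898 -0.1946  1.5661  0.1573  0.9025 -0.2151]
[-37.3 -46.1  -5.2] [-0.     0.001 -0.08 ]
[-33.5 -48.9  -5.2] [ 0.    0.   -0.08]
[-29.5 -51.4  -5.2] [ 0.    0.   -0.08]
[-25.3 -53.6  -5.2] [ 0.    0.   -0.08]
[-21.  -55.5  -5.2] [ 0.    0.   -0.08]
[-16.5 -57.   -5.2] [ 0.    0.   -0.08]
[-11.9 -58.1  -5.2] [ 0.    0.   -0.08]
[ -7.3 -58.9  -5.2] [ 0.    0.   -0.08]
[-21.1 -55.8   0. ] [ 0.     0.    -0.079]
[-16.6 -57.3   0. ] [ 0.     0.    -0.079]
[-12.1 -58.4   0. ] [ 0.     0.    -0.079]
[ -7.5 -59.2   0. ] [ 0.     0.    -0.079]
[ -2.8 -59.6   0. ] [ 0.     0.    -0.079]
[  1.9 -59.6   0. ] [ 0.     0.    -0.079]
[  6.6 -59.3   0. ] [ 0.     0.    -0.079]
[ 11.2 -58.6   0. ] [ 0.     0.    -0.079]
```

Call:
play_rows(
  increments=[
    [0.15,-37,-46,-6,0,0,-0.08],
    [0.15,-33,-49,-6,0,0,-0.08],
    [0.15,-29,-51,-6,0,0,-0.08],
    [0.15,-25,-54,-6,0,0,-0.08],
    [0.15,-21,-55,-6,0,0,-0.08],
    [0.15,-16,-57,-6,0,0,-0.08],
    [0.15,-12,-58,-6,0,0,-0.08],
    [0.15,-7,-59,-6,0,0,-0.08],
  ],
)

```text
clock: 1.15
tool_pos: [0.452, -0.1936, 0.2849]
eef_rot: [0.953, -0.303, -0.001, 0.001]
contact_force: [0.7, 0.0, -0.3]
opening: 0.151
```

Run:
```python
from h import *
plan([(.576,.26,.27,0)],8)
```

```text
now 1.15 [ 0.452  -0.1936  0.2849] yaw -35.29 zt [-0.0024 -0.0005 -1.    ] F [ 0.7082  0.0311 -0.3042] op 0.1512820917331833 q [ 0.5667  0.4701 -0.3879  1.8893  0.236   0.8288 -0.56  ]
[-20.1 -55.2   1.8] [ 0.002  0.002 -0.077]
[-15.8 -56.6   1.9] [ 0.     0.    -0.077]
[-11.4 -57.7   1.9] [ 0.     0.    -0.077]
[ -6.9 -58.4   1.9] [ 0.     0.    -0.077]
[ -2.4 -58.7   1.9] [ 0.     0.    -0.077]
[  2.1 -58.7   1.9] [ 0.     0.    -0.077]
[  6.6 -58.4   1.9] [ 0.     0.    -0.077]
[ 11.1 -57.7   1.9] [ 0.     0.    -0.077]
```

Call:
play_rows(
  increments=[
    [0.15,-20,-55,2,0,0,-0.077],
    [0.15,-16,-56.5,2,0,0,-0.077],
    [0.15,-11,-58,2,0,0,-0.077],
    [0.15,-7,-58.5,2,0,0,-0.077],
    [0.15,-2,-59,2,0,0,-0.077],
    [0.15,2,-59,2,0,0,-0.077],
    [0.15,7,-58,2,0,0,-0.077],
    [0.15,11,-58,2,0,0,-0.077],
  ],
)

```text
clock: 2.15
tool_pos: [0.5775, 0.2744, 0.2673]
eef_rot: [1.0, 0.009, 0.0, 0.002]
contact_force: [0.7, -0.5, -0.9]
opening: 0.148
```

Run:
```python
from h import *
plan([(.573,.26,.012,0)],8)
s=r.get_state(); print(r.get_calibration("wrist")); cv2.imwrite("pics/w1.png",r.snapshot("wrist")[:,:,::-1])
cv2.imwrite("pics/t1.png",r.snapshot("top")[:,:,::-1])
```

```text
now 2.15 [0.5775 0.2744 0.2673] yaw 1.03 zt [ 0.0002 -0.0038 -1.    ] F [ 0.7433 -0.5092 -0.8622] op 0.14758319752269225 q [-0.2465  0.7149 -0.5148  1.4727  0.3834  1.0569 -0.8287]
[-0.6  1.7 31.9] [ 0.004 -0.     0.002]
[-0.6  1.8 31.9] [0.    0.    0.002]
[-0.6  1.8 31.9] [0.    0.    0.002]
[-0.6  1.8 31.9] [0.    0.    0.002]
[-0.6  1.8 31.9] [0.    0.    0.002]
[-0.6  1.8 31.9] [0.    0.    0.002]
[-0.6  1.8 31.9] [0.    0.    0.002]
[-0.6  1.8 31.9] [0.    0.    0.002]
{'fx': 309.70691628693146, 'fy': 309.70691628693146, 'cx': 319.68739532006197, 'cy': 197.18879253574352, 'R': array([[ 0.9998,  0.0194, -0.0004],
       [ 0.0189, -0.9655,  0.2599],
       [ 0.0046, -0.2598, -0.9656]]), 't': array([-0.5829,  0.211 ,  0.4846])}
```

View pics/w1.png

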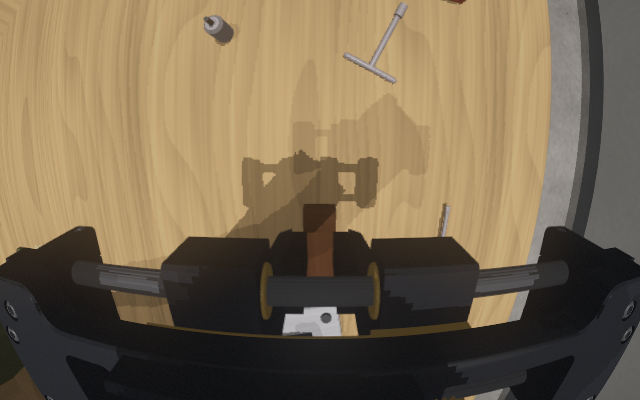

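```bash
cat >> h.py <<'E'
def fish(c,u,v,z):
    dx,dy=u-c['cx'],v-c['cy']; rr=np.hypot(dx,dy); th=rr/c['fx']
    d=np.array([np.sin(th)*dx/rr,np.sin(th)*dy/rr,np.cos(th)]); R=np.array(c['R']); o=-R.T@c['t']; d=R.T@d; return o+d*(z-o[2])/d[2]
E
python3 - <<'E'
from h import *
c=r.get_calibration("wrist")
print(fish(c,326,318,.034),fish(c,303,205,.026),fish(c,336,205,.026),fish(c,306,278,.005),fish(c,333,278,.005))
a=cv2.imread("pics/w1.png")[190:345,240:400]; cv2.imwrite("pics/w1c.png",cv2.resize(a,None,fx=3.7,fy=3.7,interpolation=cv2.INTER_CUBIC))
E
```

```text
[0.5908 0.0626 0.034 ] [0.5549 0.2355 0.026 ] [0.5978 0.2367 0.026 ] [0.5594 0.1154 0.005 ] [0.5998 0.1166 0.005 ]
```

View pics/w1c.png

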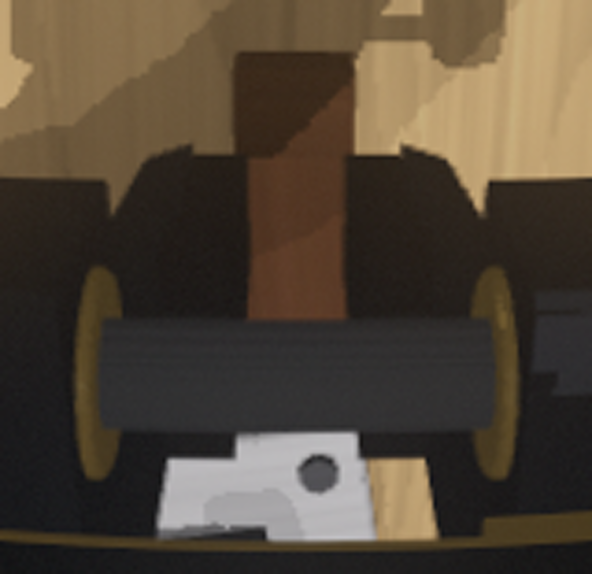

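Run:
```python
from h import *
plan([(.567,.262,.010,6)],6)
```

```text
now 2.25 [0.5753 0.282  0.267 ] yaw 1.51 zt [-0.0012  0.0043 -1.    ] F [-0.8498 -0.1152  0.6383] op 0.1488616448666383 q [-0.2515  0.7173 -0.5216  1.4708  0.3813  1.0541 -0.8287]
[-1.4  3.5 42.8] [-0.004  0.001 -0.013]
[-1.5  3.3 42.8] [ 0.     0.    -0.013]
[-1.6  3.3 42.8] [ 0.     0.    -0.013]
[-1.6  3.2 42.8] [ 0.     0.    -0.013]
[-1.6  3.2 42.8] [ 0.     0.    -0.013]
[-1.7  3.2 42.8] [ 0.     0.    -0.013]
```

Call:
play_rows(
  increments=[
    [0.15,-1.5,3.5,45,-0.004,0.001,-0.013],
    [0.15,-1.5,3.5,50,0,0,-0.013],
    [0.15,-1.5,3.5,50,0,0,-0.013],
    [0.15,-1.5,3,45,0,0,-0.013],
    [0.15,-1.5,3,35,0,0,-0.013],
    [0.15,-1,2,15,0,0,-0.013],
    [0.15,0,0,5,0,0,0],
    [0.15,0,0,0,0,0,0],
  ],
)

```text
clock: 3.25
tool_pos: [0.5695, 0.2626, 0.0158]
eef_rot: [0.999, 0.052, 0.001, -0.001]
contact_force: [0.6, 0.2, 0.3]
opening: 0.148
```

Run:
```python
from h import *
plan([(.589-.105*.182,.232,.009,6)],4)
cv2.imwrite("pics/w2.png",r.snapshot("wrist")[:,:,::-1])
```

```text
now 3.25 [0.5695 0.2626 0.0158] yaw 6.02 zt [ 0.0028  0.0014 -1.    ] F [0.5606 0.1726 0.2627] op 0.14816626761767532 q [-0.3057  1.0193 -0.3672  1.6791  0.6159  0.558  -0.9393]
[-0.7  7.6  1.7] [-0.001 -0.003  0.   ]
[-0.7  7.6  1.7] [0. 0. 0.]
[-0.7  7.6  1.7] [0. 0. 0.]
[-0.7  7.6  1.7] [0. 0. 0.]
```

View pics/w2.png

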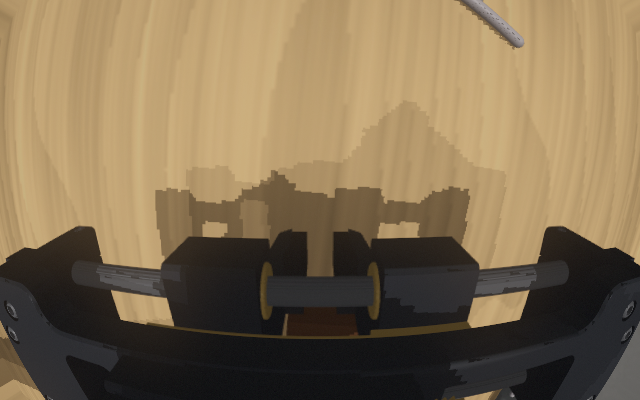

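The fingers are down about 30 mm behind the wedge's heel, which shows at px (322,325). I'll make contact now and push it a little.

Call:
play_rows(
  increments=[
    [0.15,-1,9,3,0,-0.003,0],
    [0.15,-1,9,3,0,0,0],
    [0.15,-1,8,1,0,0,0],
    [0.15,0,6,0,0,0,0],
    [0.15,0,5,0,0,0,0],
    [0.15,0,5,0,0,0,0],
    [0.15,0,5,0,0,0,0],
    [0.15,0,0,0,0,0,0],
  ],
)

```text
clock: 4.3
tool_pos: [0.5738, 0.2127, 0.0114]
eef_rot: [0.999, 0.052, 0.002, -0.002]
contact_force: [-0.3, -0.1, 0.3]
opening: 0.154
```

```bash
cat > look.py <<'E'
from h import *
import sys
n=sys.argv[1]
plan([(.589-.105*.12,.17,.009,6)],4)
a=r.snapshot("top")[150:260,240:400,::-1]; b=r.snapshot("side")[125:265,265:405,::-1]
a=cv2.resize(a,(800,550),interpolation=cv2.INTER_CUBIC); cv2.imwrite(f"pics/t{n}.png",a)
cv2.imwrite(f"pics/s{n}.png",cv2.resize(b,(560,560),interpolation=cv2.INTER_CUBIC))
E
python3 look.py 3
```

```text
now 4.3 [0.5738 0.2127 0.0114] yaw 5.94 zt [ 0.0047  0.0034 -1.    ] F [-0.3438 -0.0735  0.3476] op 0.15427778128663291 q [-0.232   1.013  -0.356   1.7305  0.6455  0.5116 -0.902 ]
[-0.5 10.7  0.6] [-0.003 -0.005 -0.   ]
[-0.5 10.7  0.6] [ 0.  0. -0.]
[-0.5 10.7  0.6] [ 0.  0. -0.]
[-0.5 10.7  0.6] [ 0.  0. -0.]
```

View pics/t3.png

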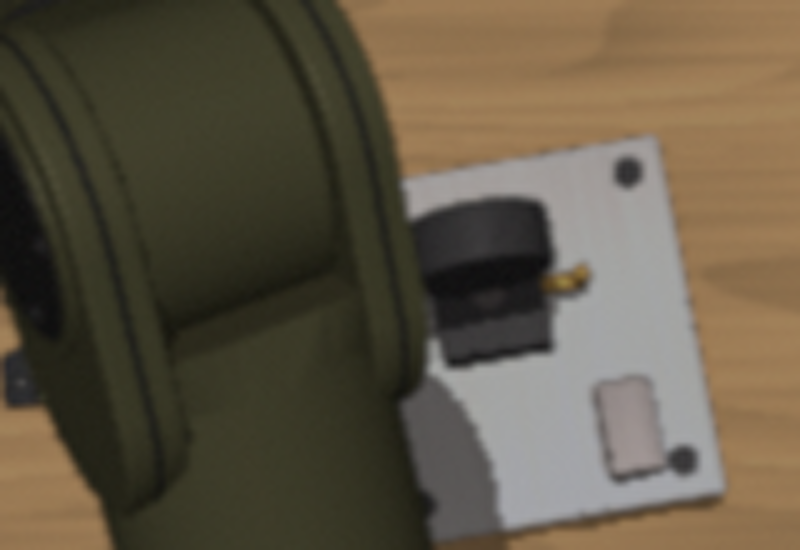

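View pics/s3.png

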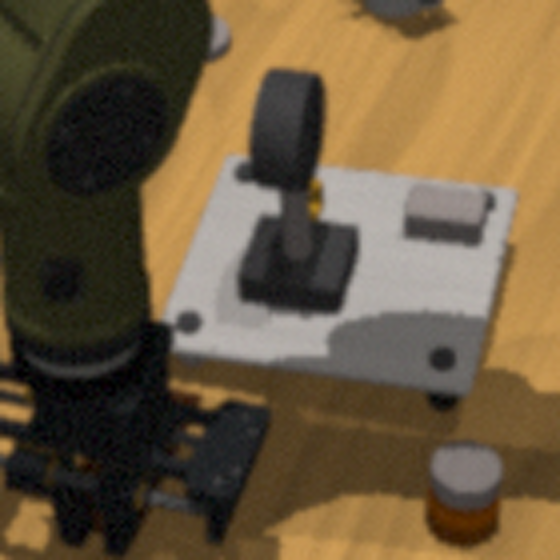

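The arm hides the wedge in the top view. In the side view the stand's TL bolt is still at about (189,322), so the stand hasn't moved. Next I'll check the wrist view.

Run:
```python
from h import *
a=r.snapshot("wrist")[200:350,220:420,::-1]; cv2.imwrite("pics/w3.png",cv2.resize(a,None,fx=4,fy=4,interpolation=cv2.INTER_CUBIC))
```

```text
(no output)
```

View pics/w3.png

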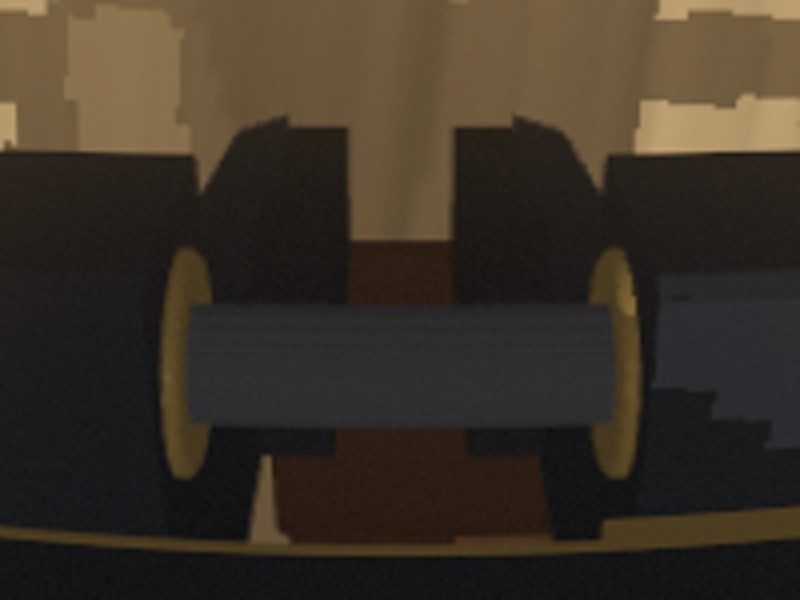

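Run:
```python
from h import *
c=r.get_calibration("wrist")
for u in (308,333):
  print(fish(c,u,260,0),fish(c,u,260,.026))
print(r.get_state()['tool_pos'])
```

```text
[0.5688 0.2008 0.    ] [0.5684 0.2137 0.026 ]
[0.5828 0.2023 0.    ] [0.5801 0.2149 0.026 ]
[0.5736 0.2136 0.0114]
```

Call:
play_rows(
  increments=[
    [0.15,0,8,1,0,-0.004,0],
    [0.15,0,8,1,0,0,0],
    [0.15,0,8,0,0,0,0],
    [0.15,0,8,0,0,0,0],
    [0.15,0,8,0,0,0,0],
    [0.15,0,8,0,0,0,0],
    [0.15,0,8,0,0,0,0],
    [0.15,0,0,0,0,0,0],
  ],
)

```text
clock: 5.45
tool_pos: [0.5802, 0.157, 0.0094]
eef_rot: [0.999, 0.053, 0.001, -0.004]
contact_force: [0.5, -0.6, 0.0]
opening: 0.151
```

```bash
python3 look.py 4;  python3 - <<'E'
from h import *
a=r.snapshot("wrist")[200:350,220:420,::-1]; cv2.imwrite("pics/w4.png",cv2.resize(a,None,fx=4,fy=4,interpolation=cv2.INTER_CUBIC))
E
```

```text
now 5.45 [0.5802 0.157  0.0094] yaw 6.09 zt [ 0.0018  0.0083 -1.    ] F [ 0.5316 -0.5959  0.0128] op 0.1505825276127395 q [-0.1345  1.0098 -0.3605  1.7631  0.6708  0.4884 -0.836 ]
[-0.6 -3.3  0.1] [-0.008 -0.003  0.   ]
[-0.6 -3.3  0.1] [0. 0. 0.]
[-0.6 -3.3  0.1] [0. 0. 0.]
[-0.6 -3.3  0.1] [0. 0. 0.]
```

View pics/s4.png

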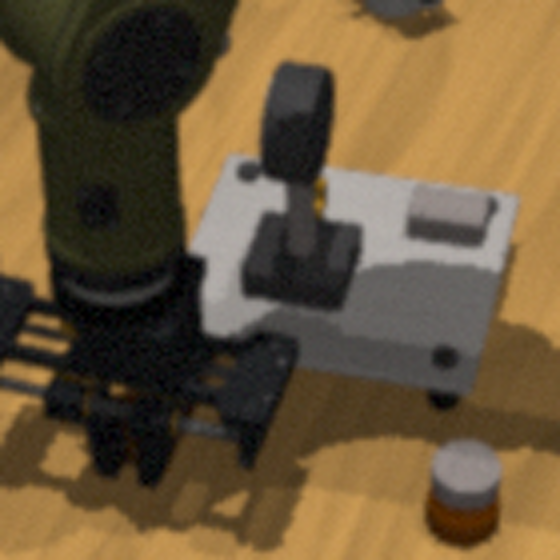

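View pics/w4.png

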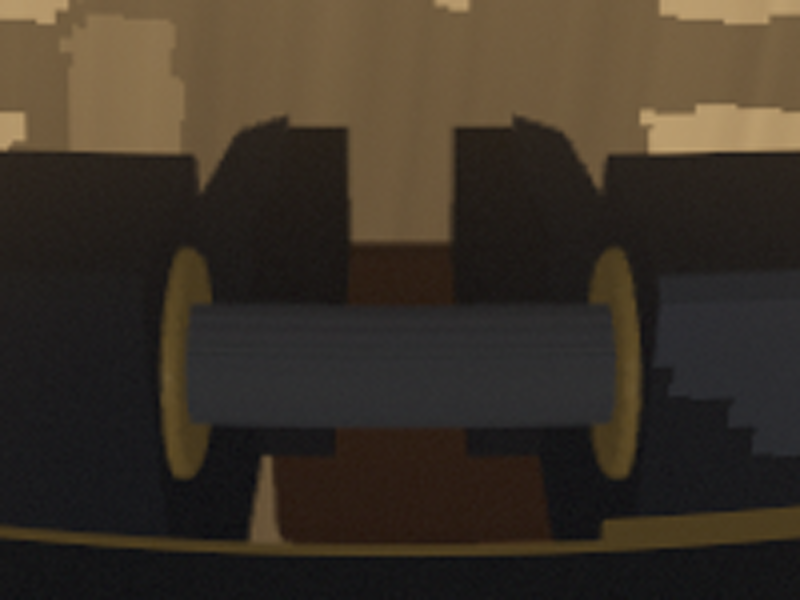

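Still flush and centred in the wrist view. In the side view the dial has begun to come upright, so the foot is on the ramp.

Call:
play_rows(
  increments=[
    [0.15,0,5,0,-0.008,-0.003,0],
    [0.15,0,5,0,0,0,0],
    [0.15,0,5,0,0,0,0],
    [0.15,0,5,0,0,0,0],
    [0.15,0,5,0,0,0,0],
    [0.15,0,5,0,0,0,0],
    [0.15,0,5,0,0,0,0],
    [0.15,0,0,0,0,0,0],
  ],
)

```text
clock: 6.6
tool_pos: [0.5837, 0.1228, 0.0093]
eef_rot: [0.999, 0.054, -0.0, -0.001]
contact_force: [0.5, -0.1, 0.2]
opening: 0.15
```

```bash
python3 look.py 5;  python3 - <<'E'
from h import *
a=r.snapshot("wrist")[200:350,220:420,::-1]; cv2.imwrite("pics/w5.png",cv2.resize(a,None,fx=4,fy=4,interpolation=cv2.INTER_CUBIC))
print(r.get_state()['contact_force'])
E
```

```text
now 6.6 [0.5837 0.1228 0.0093] yaw 6.23 zt [-0.0005  0.0027 -1.    ] F [ 0.5299 -0.0896  0.195 ] op 0.14953509688210875 q [-0.0792  1.0079 -0.3619  1.7734  0.6846  0.4886 -0.7942]
[ -0.5 -11.9   0.1] [-0.003  0.     0.001]
[ -0.6 -11.9   0.1] [0.    0.    0.001]
[ -0.6 -11.9   0.1] [0.    0.    0.001]
[ -0.6 -11.9   0.1] [0.    0.    0.001]
[-0.257  -0.1117 -1.3144]
```

View pics/s5.png

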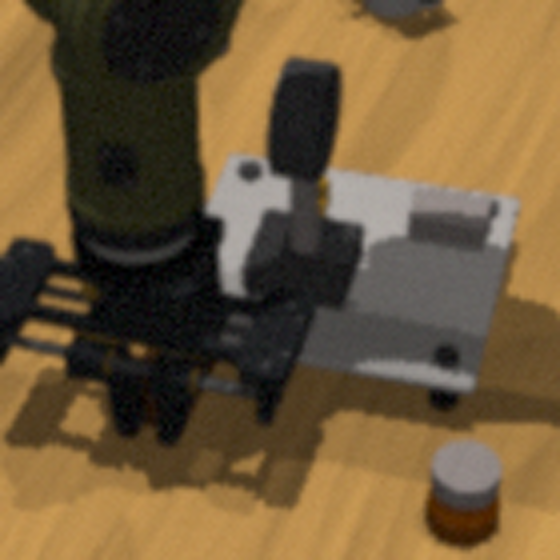

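View pics/w5.png

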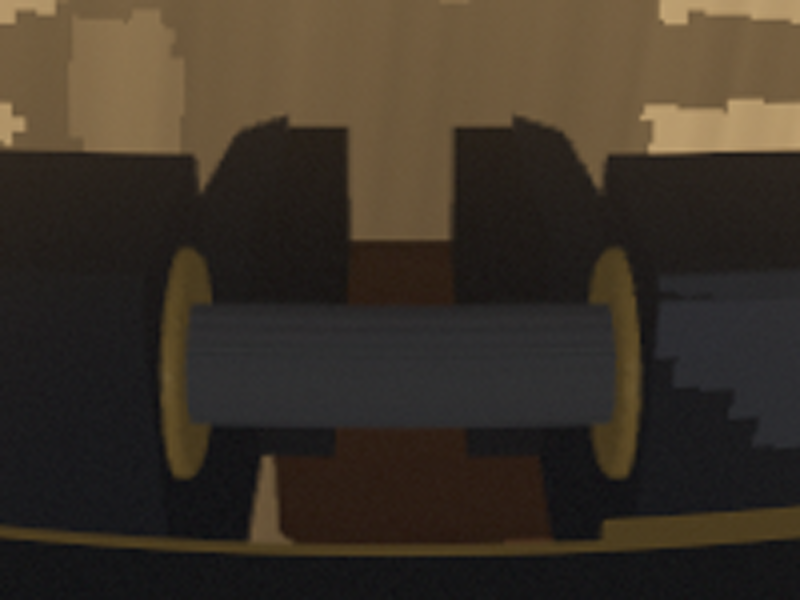

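View pics/t5.png

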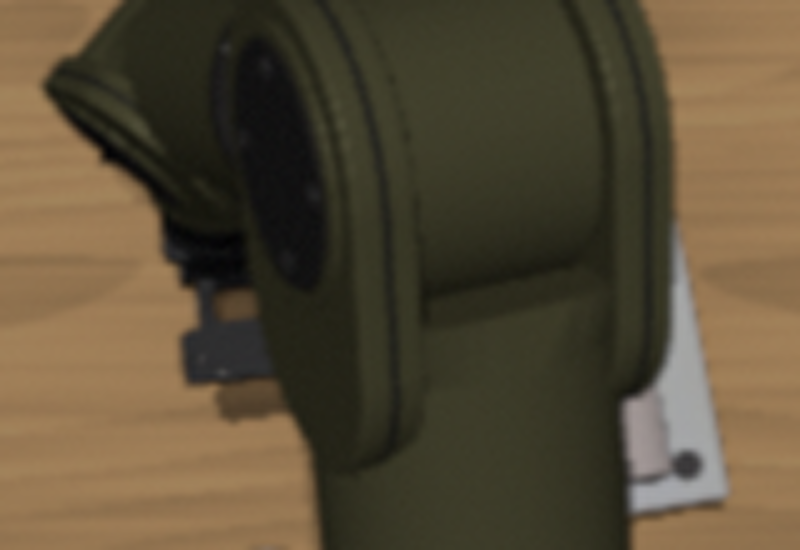

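Estimated foot position is about x = 0 on the wedge, at the top of the ramp. I'll push about 8 mm more onto the flat and then back off.

Call:
play_rows(
  increments=[
    [0.15,0,3,0,0,0,0],
    [0.15,0,3,0,0,0,0],
    [0.15,0,2.5,0,0,0,0],
    [0.15,0,0,0,0,0,0],
    [0.15,0,-10,0,0,0,0],
    [0.15,0,-20,0,0,0,0],
    [0.15,0,-30,-5,0,0,0],
    [0.15,0,-30,-20,0,0,0],
  ],
)

```text
clock: 7.75
tool_pos: [0.5728, 0.2086, 0.0338]
eef_rot: [0.999, 0.054, -0.002, -0.002]
contact_force: [0.1, -0.0, 0.6]
opening: 0.149
```

```bash
python3 look.py 6
```

```text
now 7.75 [0.5728 0.2086 0.0338] yaw 6.21 zt [-0.0036  0.0036 -1.    ] F [ 0.1377 -0.0059  0.5868] op 0.14883042126777582 q [-0.2072  0.9808 -0.3882  1.7288  0.6238  0.5593 -0.8709]
[-0.1  9.7  6.2] [-0.004  0.003  0.001]
[-0.1  9.7  6.2] [0.    0.    0.001]
[-0.1  9.7  6.2] [0.    0.    0.001]
[-0.1  9.7  6.2] [0.    0.    0.001]
```

Call:
play_rows(
  increments=[
    [0.15,0,-30,-40,0,0,0],
    [0.15,0,-30,-50,0,0,0],
    [0.15,0,-40,-40,0,0,0],
    [0.15,0,-40,-40,0,0,0],
    [0.15,0,-40,-20,0,0,0],
    [0.15,0,-40,0,0,0,0],
    [0.15,0,-20,0,0,0,0],
    [0.15,0,0,0,0,0,0],
  ],
)

```text
clock: 8.85
tool_pos: [0.5453, 0.4527, 0.2288]
eef_rot: [0.998, 0.055, -0.001, 0.001]
contact_force: [-0.2, 1.1, -1.1]
opening: 0.148
```

```bash
python3 look.py 7
python3 - <<'E'
from h import *
cv2.imwrite("pics/w7.png",r.snapshot("wrist")[:,:,::-1])
E
```

```text
now 8.85 [0.5453 0.4527 0.2288] yaw 6.29 zt [-0.0014 -0.0026 -1.    ] F [-0.157   1.0552 -1.1172] op 0.14779872602085498 q [-0.529   0.8559 -0.5027  1.2721  0.4171  1.1187 -0.9576]
[ 0.1 71.  55.1] [0.002 0.002 0.001]
[ 0.1 71.1 55. ] [0.    0.    0.001]
[ 0.2 71.1 55. ] [0.    0.    0.001]
[ 0.3 71.1 55. ] [0.    0.    0.001]
```

View pics/s7.png

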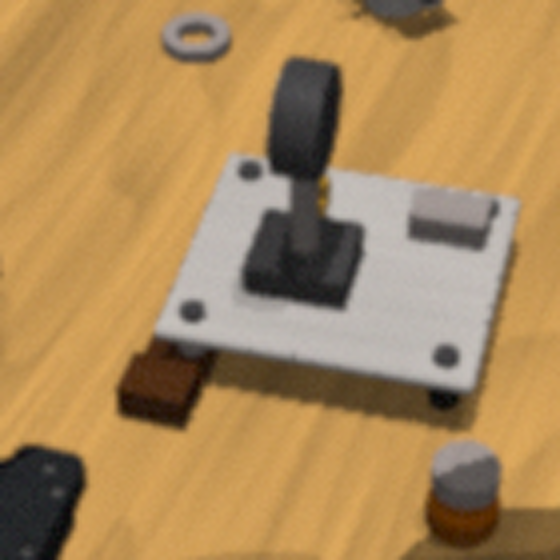

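View pics/t7.png

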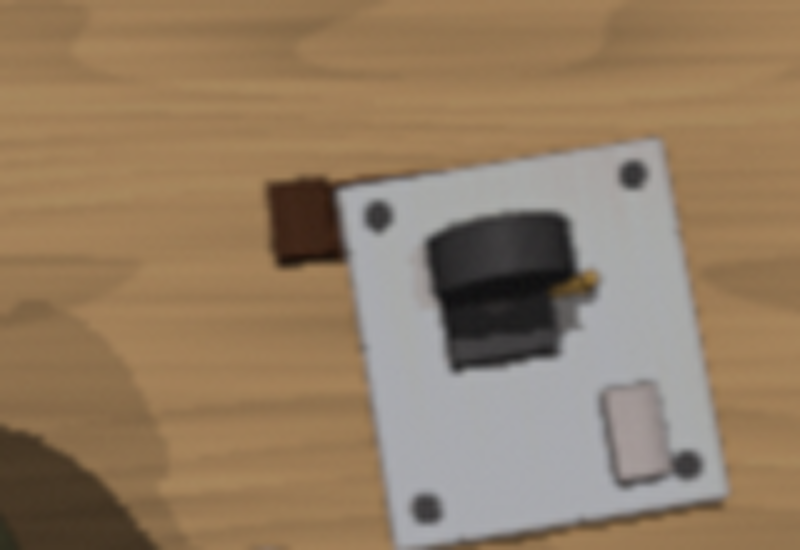

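View pics/w7.png

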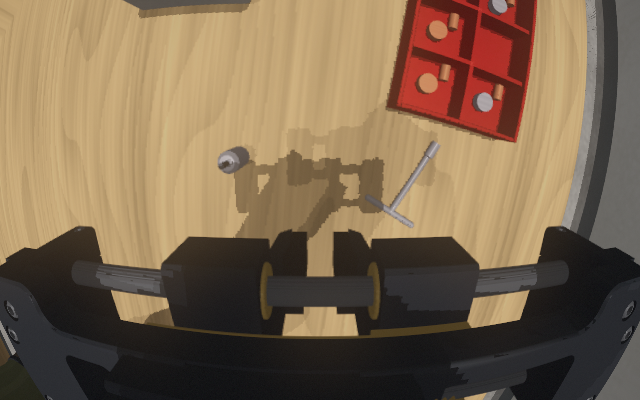

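Run:
```python
from h import *
def T(c,rw,z): return px2w("top",240+(c+.5)/5-.5,150+(rw+.5)/5-.5,z)
B={k:T(*v,.042) for k,v in dict(TL=(378,215),TR=(633,174),BL=(427,508),BR=(687,464)).items()}
for k,v in B.items(): print(k,v)
print('paral residual TL+BR-TR-BL mm',(B['TL']+B['BR']-B['TR']-B['BL'])*1e3)
a,b=T(267,185,.026),T(280,266,.026); print('heel back',a,b,np.linalg.norm(a-b))
m=(a+b)/2; t=(b-a)/np.linalg.norm(a-b); d=np.array([-t[1],t[0],0]); d*= -np.sign(d[1]);
for name,dd in (('edge',d),('tool',np.array([np.sin(np.radians(6.2)),-np.cos(np.radians(6.2)),0]))):
    v=B['TL']-m; v[2]=0; al=v@dd; print(name,'foot wedge x',al-.062,'lat',v[0]*dd[1]-v[1]*dd[0])
```

```text
TL [0.5888 0.0501 0.042 ]
TR [ 0.6098 -0.0888  0.042 ]
BL [0.43   0.0254 0.042 ]
BR [ 0.4516 -0.1125  0.042 ]
paral residual TL+BR-TR-BL mm [0.4447 0.941  0.    ]
heel back [0.6101 0.1115 0.026 ] [0.5644 0.1042 0.026 ] 0.046181240174022094
edge foot wedge x -0.004698121006924044 lat 0.0075647055581037
tool foot wedge x -0.004396583827418449 lat 0.004751478882021338
```

Run:
```python
from h import *
def S(c,rw,z): return px2w("side",265+(c+.5)/4-.5,125+(rw+.5)/4-.5,z)
def T(c,rw,z): return px2w("top",240+(c+.5)/5-.5,150+(rw+.5)/5-.5,z)
for n,s,t in (("TL",(192,311),(378,215)),("TR",(250,170),(633,174)),("BL",(446,355),(427,508))):
    e=[(np.linalg.norm(S(*s,z)-T(*t,z))*1e3,z) for z in np.arange(.025,.06,.0005)]
    print(n,min(e))
im=r.snapshot("top"); cv2.imwrite("pics/t8.png",im[:,:,::-1])
s=r.get_state(); print(s['clock'],abs(s['qd']).max(),s['contact_force'])
```

```text
TL (np.float64(0.6143438640294965), np.float64(0.04400000000000002))
TR (np.float64(0.6871317558406129), np.float64(0.04400000000000002))
BL (np.float64(0.12277996864595403), np.float64(0.04400000000000002))
9.05 0.005247801681950178 [ 0.3405  0.0063 -0.3963]
```

View pics/t8.png

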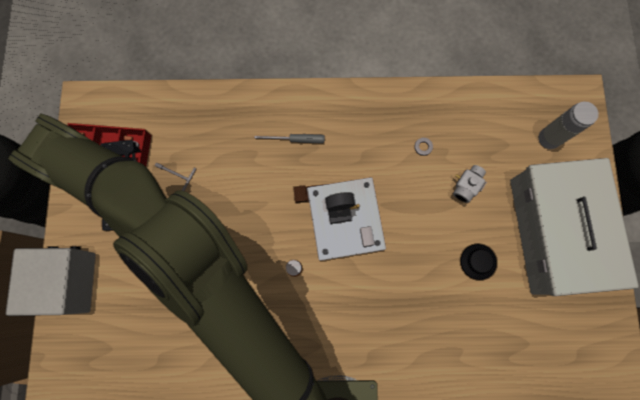

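All three bolts triangulate to the same height (44 mm), so the stand is level. The bystanders in view are where they were: screwdriver (290,139), ring (423,147), carburetor (469,185), filter base (479,262), jar (293,268) and wrench (178,174).

Run:
```python
from plant import r
print(r.finish_job())
```

```text
the job is handed in; nothing more can be done
None
```

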